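# Reset the bench power box behind its push-latch cover

### The arm

A 6-joint arm with a two-finger parallel gripper is mounted at the origin on the work surface. World frame = base frame: x ahead of the robot, y to its left, z up, the work surface at z = 0. Lengths are in m, angles in rad, forces in N, time in s.
With the tool pointing down it reaches from about 0.35 to 0.975 m from the base axis. Payload 7.1 kg.
Tool frame: the origin (TCP) lies on the centre line of the jaws, within the pads' length; the fingertips stand 14 mm ahead of it and the grasp point (between the pads) lies 5 mm behind it; z points along the fingers, y is the line along which they close (so a half turn about z gives the same grasp; the last joint's range is limited). The gripper opens to 88 mm and grips with 3 to 60 N. Pads are 20 mm wide; open, the fingers measure 115 mm over their backs; the gripper's body (75 mm by 178 mm) begins 61 mm behind the grasp point.
Start: joints at [1.262, 0.423, 1.63, -0, 1.089, -0.019], TCP at [0.179, 0.599, 0.237] pointing down, gripper open.
Joint ranges: [-3, 3], [-0.9, 2.11], [0.09, 2.58], [-1.31, 4.45], [0.11, 2.69], [-2.54, 2.54]. Speed limits (rad/s): [2.39, 2.39, 3.01, 3.14, 3.14, 3.14].

### API

Orientations are given as a unit quaternion [x, y, z, w].
In Python, from station import sensors, imaging, env, search_frame, pinpoint gives the robot as it stands.
- The arm moves only by the tool drive_tool, never from a script. Its argument "targets" is a list of rows, each an object with "travel": the shift along the tool's x, y, z in m, a list of three; "spin": the turn about the tool's z in rad; "jaw": the gripper command: -1 is fully open, 1 is shut, values between are in proportion. A call has 1 to 12 rows; each row is the pose to reach, as a shift and turn from the pose commanded when the call began, along the tool's axes at that moment; what a row does not reach only later rows make up. A row lasts 1/12 s, in which the tool goes at most 41.7 mm and 7.16 degrees, less where a joint would pass 70% of its speed; a pose out of reach is approached as far as the arm can. A call with a gripper value outside its range is refused whole. The fingers move at their own pace and stop on an object; the grip force is fixed at half the most. Time passes only in rows, so rows that repeat a pose let the fingers close. It gives the time, the measured TCP pose, the force, the opening and the grip force at its end, in the units of the state.
- sensors.state(): the state, without advancing time (a new reading comes with each control period).
- imaging.camera(name): name is "scene" or "top"; returns (picture, depth): 480x640x3 uint8, blue, green, red; 480x640 float32, m along the optical axis (not along the pixel's ray), 0 where there is no reading.
- imaging.get_calibration(name): a dict with "camera_matrix" (3x3 intrinsics, pixels), "k1" (the pictures are not rectified: a ray, as slopes to the right and down, at radius r is drawn at 1 + k1 r^2 times it, then the intrinsics apply), "R" (3x3) and "t" (3): a world point X has camera coordinates R X + t. Camera axes: x right, y down, z forward; pixel columns grow to the right and rows downward; lengths in m; the calibration is good to about 2 mm. A picture is of the moment at which its call begins. get_calibration takes no time and is no camera call.
- env.finish_job(): hands the job in; it is judged then, once.
Trained networks look in the newest picture that a camera, given by its name, has taken for a name from the list of things; names that differ only in an ending like _2 or _b are one class to them, and where a whole thing is asked for, a point or a joint stands for the part that bears it (a point fixed in the world has none). Each returns a list of dicts, best first, with "p" (0 to 1); they miss things now and then, are a little off and sometimes report something else, mostly with a low value. They report only what shows in the picture. A call takes as long as a camera call.
- search_frame(camera, query): "xy" ([column, row] in pixels, amid what is visible of it).
- pinpoint(camera, query): "xy" ([column, row] in pixels: a listed point, or the origin of a listed thing).
The state is a dict: "clock": time; "joint_pos": joint angles; "joint_velocities": joint speeds; "joint_efforts": joint torques, N m; "tcp_pos": TCP position; "tool_rot": TCP orientation; "contact_force": force on the tool from outside, world axes, zero at the start; "moment": the same for the moment, N m; "opening": finger opening in m; "finger_force": force on a finger pad.
Only numpy, scipy, OpenCV 4.12 (cv2) and the standard library are available. Lean on these libraries where they do the work, as an engineer would, in place of code of your own. Each camera call takes 0.05 s, during which the arm holds its last target. There are 200 camera calls.

### The job

The bench power box has tripped. Press its flush cover with a fingertip to pop it open, push the round reset button inside fully home, then press the cover down again until it latches flush and stays shut when you let go. Only press and push with the fingers: pinch or lift nothing, and leave the things lying around the box where they are.

Things in the scene. Friction and masses are not known exactly. Their poses are not given: they have to be found in the camera images.
- power_box: grey painted bench power box, 170 (x) x 150 (y) x 70 mm high, screwed down to the bench. Origin: centre of its underside, on the bench; z up; its x axis points from the cover's hinge to the cover's free edge, away from the robot give or take the box's yaw. In its top is a recess 114 x 104 mm, 42 mm deep, closed flush by the cover.
- hinge (a point): middle of the cover's hinge line, level with the box top: in the box's frame x -55 mm, y 0, z 70 mm. The hinge runs along the box's y axis on the edge nearest the robot, where a steel barrel shows. The cover is an aluminium plate 110 mm long (hinge to free edge) x 100 wide x 6 thick; open, its free edge stands 104 mm above the box top and 35 mm beyond the hinge line in the box's x.
- press_spot (a point): round mark (22 mm) on the cover's outer face, where it is pressed: 92 mm from the hinge line, 18 mm short of the free edge, mid-width. Moves with the cover; z axis: the cover's outward normal, x axis: to the free edge. Push-push latch: pressed in 5 mm here (over 4 mm counts, stop at 6 mm; 5 to 8 N) and let go, a latched cover pops open; an open one, pushed shut and in the same way, latches.
- cover (a joint): cover angle, rad: 0 latched flush (rests within 0.01), negative pressed in (stop -0.065), 1.25 fully open. Once unlatched its spring raises it in about 2 s and holds it at 1.25. To shut it, push its outer face, which then faces the robot, over and down against the spring (about 3 N, growing to 6 N), 5 mm past flush, and let go. A press that is too short changes nothing.
- button_top (a point): centre of the top of the reset button: a round white plastic button 24 mm wide in a black collar 36 mm wide, upright in the recess under the cover, 78 mm from the hinge line in the box's x, y 0. Its top stands 58 mm above the bench (12 mm below the box top) when fully out, 50 mm when fully home.
- reset_button (a joint): how far the reset button is pushed in, m: 0 fully out (tripped), 0.008 fully home. It has no spring: it moves at about 4 N and stays where it is left. It starts within 1.5 mm of fully out.
- tape_measure: bystander: yellow tape measure standing on the bench, 66 x 40 x 62 mm, loose; origin at the centre of its underside
- pencil: bystander: orange pencil lying on the bench beyond the box, 170 mm long, 8 mm thick, along its x axis; origin under it, near its middle
- glue_bottle: bystander: white glue bottle with an orange cap, 56 mm across, 150 mm high, upright; origin at the centre of its underside

How it is judged:
By the outcome, as a careful person would: the job done as asked, in the order asked, and still so for the second after the job is handed in, with the robot touching nothing.
It also fails if it takes over 58 s, if anything falls off the work surface, if the arm or the gripper's body presses on something with over 40 N, if the wrist force passes 120 N, or if a joint passes its speed limit or range.

## Working session

There is one attempt and no reset: what is moved stays moved. The work goes in short steps, Python scripts to look and compute and a tool call to move; the robot and the scene stay as the last step left them, time stands still between calls to the robot, and variables do not carry over. Pictures are saved under pics/ and viewed, at most 10 in all, crops included, and the job is handed in when it is done.

Besides the shell and the picture viewer there is one more tool, called after "Request:" as name(argument=value, ...), one argument or row to a line, values as JSON. drive_tool: Moves the arm, as the interface text tells. Its arguments: {"type":"object","properties":{"targets":{"type":"array","items":{"type":"object","properties":{"travel":{"type":"array","items":{"type":"number"}},"spin":{"type":"number"},"jaw":{"type":"number"}}}}},"required":["targets"]}

```bash
mkdir -p pics
cat > h.py <<'E'
import numpy as np, cv2
from station import sensors, imaging, env, search_frame, pinpoint
def ray(c,xy):
    k=imaging.get_calibration(c);K=np.array(k["camera_matrix"],float);R=np.array(k["R"]);t=np.array(k["t"])
    m=np.array([(xy[0]-K[0,2])/K[0,0],(xy[1]-K[1,2])/K[1,1]]);s=m.copy()
    for _ in range(20): s=m/(1+k["k1"]*(s@s))
    return -R.T@t, R.T@np.array([s[0],s[1],1]), s,R,t
def atz(c,xy,z):
    o,d,*_=ray(c,xy); return o+d*(z-o[2])/d[2]
def atd(c,xy,dep):
    o,d,*_=ray(c,xy); v=dep[int(round(xy[1])),int(round(xy[0]))]; return o+d*v
E
python3 - <<'E'
from h import *
np.set_printoptions(precision=4,suppress=True)
for c in("top","scene"):
    p,d=imaging.camera(c); cv2.imwrite(f"pics/{c}0.png",p); np.save(f"pics/{c}0.npy",d)
    for n,z in(("power_box",0),("hinge",.07),("press_spot",.07),("tape_measure",0),("pencil",0),("glue_bottle",0)):
        for r in pinpoint(c,n)[:2]: print(c,n,round(r["p"],2),np.array(r["xy"]),atz(c,r["xy"],z),atd(c,r["xy"],d))
s=sensors.state(); print(s["clock"],s["tcp_pos"],s["tool_rot"],s["contact_force"],s["opening"])
E
```

```text
top power_box 0.75 [281.9 252.9] [0.5536 0.101  0.    ] [0.5468 0.0987 0.0691]
top hinge 0.74 [288.3 277.4] [0.5082 0.0881 0.07  ] [0.5083 0.0881 0.0686]
top press_spot 0.64 [279.7 223.7] [0.5932 0.1028 0.07  ] [0.5928 0.1027 0.0724]
top tape_measure 0.62 [186.9 245.7] [0.5642 0.2633 0.    ] [0.5573 0.2506 0.0628]
top pencil 0.91 [277.5 180.6] [0.679  0.1106 0.    ] [0.6777 0.1103 0.0058]
top glue_bottle 0.85 [393.6 240.2] [ 0.5772 -0.0901  0.    ] [ 0.5641 -0.0727  0.1063]
scene power_box 0.79 [349.4 290.2] [0.5598 0.1018 0.    ] [0.6287 0.1581 0.0707]
scene hinge 0.92 [369.3 239.1] [0.5079 0.0945 0.07  ] [0.5079 0.0946 0.07  ]
scene press_spot 0.63 [338.3 264.8] [0.5946 0.1067 0.07  ] [0.5955 0.1075 0.0709]
scene tape_measure 0.24 [368.  242.8] [0.4312 0.0346 0.    ] [0.5184 0.1004 0.0705]
scene pencil 0.65 [301.5 332.8] [0.6812 0.1172 0.    ] [0.6848 0.1209 0.0049]
scene glue_bottle 0.71 [264.2 246.9] [ 0.5744 -0.0899  0.    ] [ 0.5951 -0.0638  0.022 ]
0.7 [0.1786 0.5989 0.2367] [0.1444 0.9895 0.     0.    ] [-0.007  -0.7182 -0.8529] 0.08767502023347629
```

View pics/top0.png

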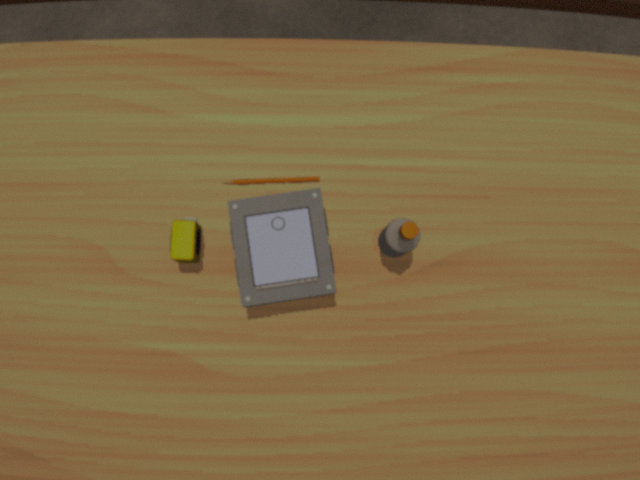

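View pics/scene0.png

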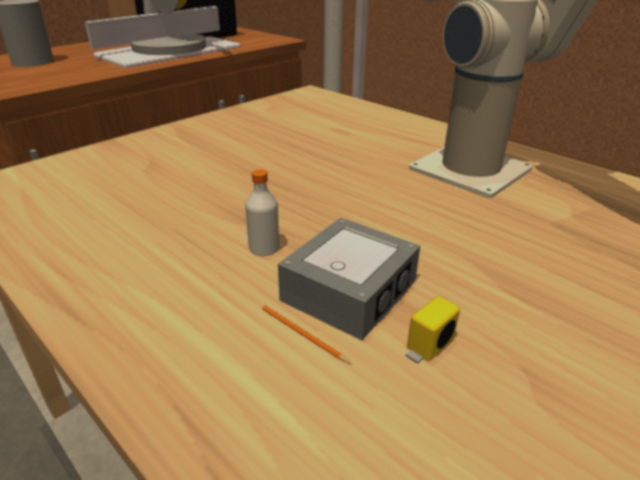

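The top view shows the box (corners about (229,201), (320,190), (334,294), (243,305)) with the press mark at (279,223). The tape is at (184,240), the glue bottle at (403,236) and the pencil at row 181. The networks agree with this, so next I measure yaw.

Run:
```python
from h import *
np.set_printoptions(precision=4,suppress=True)
d=np.load("pics/top0.npy")
P=[]
for v in range(180,315):
    for u in range(215,345):
        if d[v,u]>0:
            X=atd("top",(u,v),d)
            if .055<X[2]<.085: P.append(X)
P=np.array(P); (c,s,a)=cv2.minAreaRect((P[:,:2]*1000).astype(np.float32)); print("top",len(P),np.median(P[:,2]),c,s,a)
p=cv2.imread("pics/top0.png"); g=p.min(2).astype(np.uint8); m=((g>130)*255).astype(np.uint8); m[:190]=0;m[310:]=0;m[:,:235]=0;m[:,335:]=0
q=max(cv2.findContours(m,0,1)[0],key=cv2.contourArea)[:,0]
W=np.array([atz("top",x,.07)[:2]*1000 for x in q.astype(float)]).astype(np.float32); print("cover",cv2.minAreaRect(W))
```

```text
Traceback (most recent call last):
  File "h.py", line 11, in atd
    o,d,*_=ray(c,xy); v=dep[int(round(xy[1])),int(round(xy[0]))]; return o+d*v
           ~~~^^^^^^
  File "h.py", line 4, in ray
    k=imaging.get_calibration(c);K=np.array(k["camera_matrix"],float);R=np.array(k["R"]);t=np.array(k["t"])
ValueError: time passes only in moves, steps and waits
```

```bash
sed -i 's/^def ray/import functools\ncal=functools.cache(imaging.get_calibration)\ndef ray/; s/k=imaging.get_calibration(c)/k=cal(c)/' h.py
python3 - <<'E'
from h import *
np.set_printoptions(precision=4,suppress=True)
d=np.load("pics/top0.npy")
P=[]
for v in range(180,315):
    for u in range(215,345):
        if d[v,u]>0:
            X=atd("top",(u,v),d)
            if .055<X[2]<.085: P.append(X)
P=np.array(P); (c,s,a)=cv2.minAreaRect((P[:,:2]*1000).astype(np.float32)); print("top",len(P),np.median(P[:,2]),c,s,a)
p=cv2.imread("pics/top0.png"); g=p.min(2).astype(np.uint8); m=((g>130)*255).astype(np.uint8); m[:190]=0;m[310:]=0;m[:,:235]=0;m[:,335:]=0
q=max(cv2.findContours(m,0,1)[0],key=cv2.contourArea)[:,0]
W=np.array([atz("top",x,.07)[:2]*1000 for x in q.astype(float)]).astype(np.float32); print("cover",cv2.minAreaRect(W))
E
```

```text
top 10061 0.06986437568939852 (558.3017578125, 100.52758026123047) (171.01254272460938, 155.2834930419922) 9.254659652709961
cover ((557.7125244140625, 100.06106567382812), (105.33580017089844, 95.71556854248047), 8.859053611755371)
```

Request:
drive_tool(
  targets=[
    {"travel": [-0.03, -0.02, 0], "spin": -0.05, "jaw": 1},
    {"travel": [-0.07, -0.045, 0], "spin": -0.1, "jaw": 1},
    {"travel": [-0.1, -0.065, 0], "spin": -0.15, "jaw": 1},
    {"travel": [-0.13, -0.085, 0], "spin": -0.2, "jaw": 1},
    {"travel": [-0.16, -0.105, 0], "spin": -0.25, "jaw": 1},
    {"travel": [-0.19, -0.125, 0], "spin": -0.3, "jaw": 1},
    {"travel": [-0.22, -0.145, 0], "spin": -0.35, "jaw": 1},
    {"travel": [-0.25, -0.163, 0], "spin": -0.4, "jaw": 1},
    {"travel": [-0.28, -0.183, 0], "spin": -0.445, "jaw": 1},
    {"travel": [-0.31, -0.203, 0], "spin": -0.445, "jaw": 1},
    {"travel": [-0.34, -0.223, 0], "spin": -0.445, "jaw": 1},
    {"travel": [-0.37, -0.242, 0], "spin": -0.445, "jaw": 1},
  ],
)

```text
clock: 1.7
tcp_pos: [0.4649, 0.2597, 0.2369]
tool_rot: [-0.078, 0.997, 0.0, 0.0]
contact_force: [-0.4, 1.2, -0.7]
opening: 0.0115
finger_force: 0.0
```

```bash
cat > go.py <<'E'
from h import *
import sys
from scipy.spatial.transform import Rotation as Ro
np.set_printoptions(precision=4,suppress=True)
C=np.array([.559,.100]);yaw=np.deg2rad(8.9);e=np.array([np.cos(yaw),np.sin(yaw)]);f=np.array([-e[1],e[0]])
def rep():
    s=sensors.state();R=Ro.from_quat(s["tool_rot"]).as_matrix();p=np.array(s["tcp_pos"])
    b=p[:2]-C
    print("t",s["clock"],"tcp",p,"box xy",b@e,b@f,"tip z",p[2]-.014,"F",np.array(s["contact_force"]),"open",s["opening"],"xang",np.rad2deg(np.arctan2(R[1,0],R[0,0])),"z",R[:,2],"q",np.array(s["joint_pos"]))
    return p,R
def to(bx,by,tipz):
    p,R=rep(); w=np.r_[C+bx*e+by*f,tipz+.014]; print("travel",R.T@(w-p))
if __name__=="__main__": to(*map(float,sys.argv[1:4]))
E
python3 go.py .037 0 .12
```

```text
t 1.7 tcp [0.4649 0.2597 0.2369] box xy -0.06825293284398704 0.17234601039439992 tip z 0.22293419347802163 F [-0.4116  1.2048 -0.6718] open 0.011541951592922628 xang -171.10836652841513 z [ 0.0004  0.0002 -1.    ] q [ 0.4871  0.2874  1.8342  0.      1.0196 -1.2389]
travel [-0.1052 -0.1723  0.103 ]
```

Request:
drive_tool(
  targets=[
    {"travel": [-0.02, -0.034, 0], "spin": 0, "jaw": 1},
    {"travel": [-0.04, -0.068, 0.0], "spin": 0, "jaw": 1},
    {"travel": [-0.06, -0.1, 0.01], "spin": 0, "jaw": 1},
    {"travel": [-0.08, -0.135, 0.03], "spin": 0, "jaw": 1},
    {"travel": [-0.1, -0.165, 0.06], "spin": 0, "jaw": 1},
    {"travel": [-0.105, -0.172, 0.09], "spin": 0, "jaw": 1},
    {"travel": [-0.105, -0.172, 0.12], "spin": 0, "jaw": 1},
    {"travel": [-0.105, -0.172, 0.12], "spin": 0, "jaw": 1},
    {"travel": [-0.105, -0.172, 0.12], "spin": 0, "jaw": 1},
  ],
)

```text
clock: 2.45
tcp_pos: [0.5931, 0.1072, 0.1155]
tool_rot: [-0.077, 0.997, -0.0, -0.002]
contact_force: [0.3, 0.4, 0.8]
opening: 0.0004
finger_force: 0.0
```

Run:
```python
from go import *
to(.037,0,.08)
p,d=imaging.camera("scene"); cv2.imwrite("pics/s1.png",cv2.resize(p[180:340,230:450],None,fx=3.5,fy=3.5))
```

```text
t 2.45 tcp [0.5931 0.1072 0.1155] box xy 0.034822356001577535 0.0018853146266303849 tip z 0.10146796823187512 F [0.2896 0.4137 0.7772] open 0.00035294049997591526 xang -171.13509213289493 z [-0.0039 -0.0006 -1.    ] q [ 0.1591  0.5501  1.7513  0.0001  0.8442 -1.5665]
travel [-0.0023 -0.0019  0.0215]
```

View pics/s1.png

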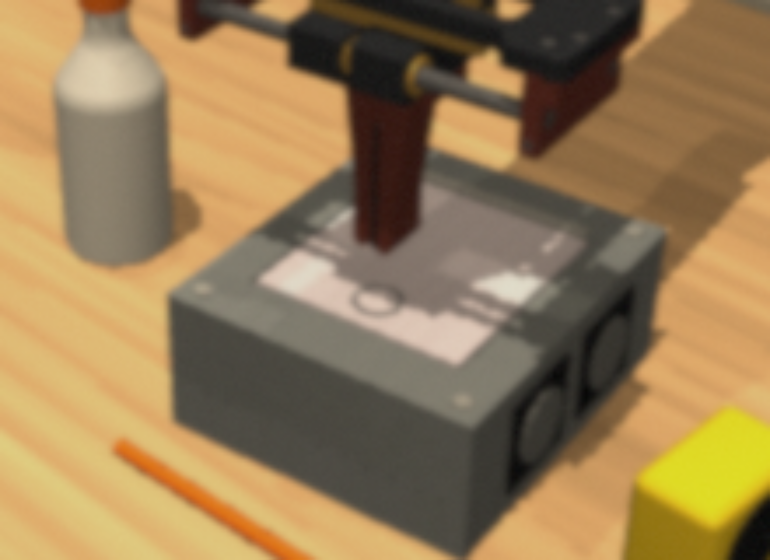

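The fingertip hovers over the cover, above and just behind the mark at (377,300) in the crop, as expected at this height. I press it now.

Request:
drive_tool(
  targets=[
    {"travel": [-0.002, -0.002, 0.01], "spin": 0, "jaw": 1},
    {"travel": [-0.002, -0.002, 0.02], "spin": 0, "jaw": 1},
    {"travel": [-0.002, -0.002, 0.025], "spin": 0, "jaw": 1},
    {"travel": [-0.002, -0.002, 0.029], "spin": 0, "jaw": 1},
    {"travel": [-0.002, -0.002, 0.032], "spin": 0, "jaw": 1},
    {"travel": [-0.002, -0.002, 0.034], "spin": 0, "jaw": 1},
    {"travel": [-0.002, -0.002, 0.036], "spin": 0, "jaw": 1},
    {"travel": [-0.002, -0.002, 0.037], "spin": 0, "jaw": 1},
    {"travel": [-0.002, -0.002, 0.037], "spin": 0, "jaw": 1},
    {"travel": [-0.002, -0.002, 0.037], "spin": 0, "jaw": 1},
  ],
)

```text
clock: 3.33
tcp_pos: [0.5964, 0.1061, 0.0802]
tool_rot: [-0.078, 0.997, 0.0, -0.0]
contact_force: [-3.0, 0.2, 5.7]
opening: 0.0004
finger_force: 2.5
```

```bash
python3 go.py .037 0 .0645
```

```text
t 3.3333 tcp [0.5964 0.1061 0.0802] box xy 0.03794511156918011 0.000257692924462606 tip z 0.0662098453208431 F [-2.9601  0.1768  5.7102] open 0.0003774706533332088 xang -171.10558642205564 z [-0.0002  0.0002 -1.    ] q [ 0.1563  0.6052  1.7577  0.0003  0.7788 -1.5699]
travel [ 0.0009 -0.0003  0.0017]
```

Request:
drive_tool(
  targets=[
    {"travel": [0, 0, 0.001], "spin": 0, "jaw": 1},
    {"travel": [0, 0, 0.002], "spin": 0, "jaw": 1},
    {"travel": [0, 0, 0.002], "spin": 0, "jaw": 1},
    {"travel": [0, 0, 0.002], "spin": 0, "jaw": 1},
  ],
)

```text
clock: 3.67
tcp_pos: [0.5964, 0.1061, 0.0786]
tool_rot: [-0.078, 0.997, 0.0, -0.0]
contact_force: [-3.7, 0.9, 8.4]
opening: 0.001
finger_force: 4.5
```

Request:
drive_tool(
  targets=[
    {"travel": [0, 0, -0.02], "spin": 0, "jaw": 1},
    {"travel": [0, 0, -0.06], "spin": 0, "jaw": 1},
    {"travel": [0, 0, -0.1], "spin": 0, "jaw": 1},
    {"travel": [0, 0, -0.14], "spin": 0, "jaw": 1},
    {"travel": [0, 0, -0.17], "spin": 0, "jaw": 1},
    {"travel": [0, 0, -0.18], "spin": 0, "jaw": 1},
    {"travel": [0, 0, -0.18], "spin": 0, "jaw": 1},
    {"travel": [0, 0, -0.18], "spin": 0, "jaw": 1},
    {"travel": [0, 0, -0.18], "spin": 0, "jaw": 1},
    {"travel": [0, 0, -0.18], "spin": 0, "jaw": 1},
    {"travel": [0, 0, -0.18], "spin": 0, "jaw": 1},
    {"travel": [0, 0, -0.18], "spin": 0, "jaw": 1},
  ],
)

```text
clock: 4.67
tcp_pos: [0.5961, 0.1058, 0.2562]
tool_rot: [-0.078, 0.997, -0.0, -0.001]
contact_force: [-0.6, -0.2, 0.8]
opening: 0.0007
finger_force: 0.0
```

Request:
drive_tool(
  targets=[
    {"travel": [-0.008, 0, 0], "spin": 0, "jaw": 1},
    {"travel": [-0.008, 0, 0], "spin": 0, "jaw": 1},
    {"travel": [-0.008, 0, 0], "spin": 0, "jaw": 1},
    {"travel": [-0.008, 0, 0], "spin": 0, "jaw": 1},
    {"travel": [-0.008, 0, 0], "spin": 0, "jaw": 1},
    {"travel": [-0.008, 0, 0], "spin": 0, "jaw": 1},
    {"travel": [-0.008, 0, 0], "spin": 0, "jaw": 1},
    {"travel": [-0.008, 0, 0], "spin": 0, "jaw": 1},
    {"travel": [-0.008, 0, 0], "spin": 0, "jaw": 1},
    {"travel": [-0.008, 0, 0], "spin": 0, "jaw": 1},
    {"travel": [-0.008, 0, 0], "spin": 0, "jaw": 1},
    {"travel": [-0.008, 0, 0], "spin": 0, "jaw": 1},
  ],
)

```text
clock: 5.67
tcp_pos: [0.6045, 0.1071, 0.2577]
tool_rot: [-0.078, 0.997, -0.0, 0.0]
contact_force: [0.2, -0.6, 0.4]
opening: 0.0002
finger_force: 0.0
```

Run:
```python
from go import *
to(.030,0,.07)
p,d=imaging.camera("scene"); cv2.imwrite("pics/s2.png",cv2.resize(p[140:340,200:470],None,fx=2.9,fy=2.9))
for n,z in(("button_top",.058),("press_spot",.157)):
    for r in pinpoint("scene",n)[:2]:
        X=atd("scene",r["xy"],d);Y=atz("scene",r["xy"],z); print(n,r["p"],r["xy"],X,(X[:2]-C)@e,(X[:2]-C)@f,"at z",(Y[:2]-C)@e,(Y[:2]-C)@f)
```

```text
t 5.6667 tcp [0.6045 0.1071 0.2577] box xy 0.04605119926078424 2.0441328993251414e-05 tip z 0.24368360215734775 F [ 0.2329 -0.5797  0.4031] open 0.0002301787711203325 xang -171.1066565643618 z [ 0. -0. -1.] q [ 0.1561  0.3844  1.6374 -0.      1.1198 -1.5699]
travel [ 0.0161 -0.      0.1737]
button_top 0.66 [340.4, 268.8] [0.586  0.1036 0.0567] 0.027240871362759135 -0.0006122550753484993 at z 0.028754383947098377 0.00032751689110345543
press_spot 0.9 [359.7, 194.3] [0.5426 0.0974 0.1639] -0.01657954749239258 1.882492623572164e-06 at z -0.02818382748982774 -0.006615884286978222
```

View pics/s2.png

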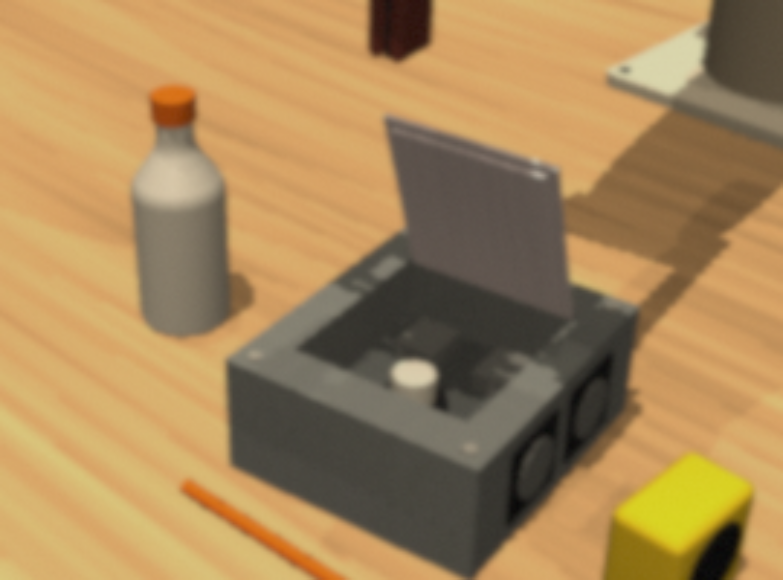

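The cover is fully open and the white button shows at about (414,375) in the crop. The gripper body would be close to the open cover, so I press about 8 mm beyond the button's centre for clearance.

Request:
drive_tool(
  targets=[
    {"travel": [0.012, 0, 0.03], "spin": 0, "jaw": 1},
    {"travel": [0.012, 0, 0.06], "spin": 0, "jaw": 1},
    {"travel": [0.012, 0, 0.09], "spin": 0, "jaw": 1},
    {"travel": [0.012, 0, 0.12], "spin": 0, "jaw": 1},
    {"travel": [0.012, 0, 0.14], "spin": 0, "jaw": 1},
    {"travel": [0.012, 0, 0.155], "spin": 0, "jaw": 1},
    {"travel": [0.012, 0, 0.165], "spin": 0, "jaw": 1},
    {"travel": [0.012, 0, 0.17], "spin": 0, "jaw": 1},
    {"travel": [0.012, 0, 0.175], "spin": 0, "jaw": 1},
    {"travel": [0.012, 0, 0.178], "spin": 0, "jaw": 1},
    {"travel": [0.012, 0, 0.18], "spin": 0, "jaw": 1},
    {"travel": [0.012, 0, 0.18], "spin": 0, "jaw": 1},
  ],
)

```text
clock: 6.82
tcp_pos: [0.5929, 0.1053, 0.078]
tool_rot: [-0.078, 0.997, 0.0, 0.0]
contact_force: [0.4, -0.6, -0.3]
opening: -0.0002
finger_force: 0.0
```

Request:
drive_tool(
  targets=[
    {"travel": [0, 0, 0.002], "spin": 0, "jaw": 1},
    {"travel": [0, 0, 0.004], "spin": 0, "jaw": 1},
    {"travel": [0, 0, 0.006], "spin": 0, "jaw": 1},
    {"travel": [0, 0, 0.008], "spin": 0, "jaw": 1},
    {"travel": [0, 0, 0.01], "spin": 0, "jaw": 1},
    {"travel": [0, 0, 0.012], "spin": 0, "jaw": 1},
    {"travel": [0, 0, 0.013], "spin": 0, "jaw": 1},
    {"travel": [0, 0, 0.014], "spin": 0, "jaw": 1},
    {"travel": [0, 0, 0.014], "spin": 0, "jaw": 1},
  ],
)

```text
clock: 7.57
tcp_pos: [0.5929, 0.1054, 0.0641]
tool_rot: [-0.078, 0.997, 0.0, 0.0]
contact_force: [-1.2, -0.3, 7.0]
opening: 0.0003
finger_force: 3.5
```

```bash
python3 go.py .034 0 .049
```

```text
t 7.5667 tcp [0.5929 0.1054 0.0641] box xy 0.03437281325499282 5.79217410690615e-05 tip z 0.050145397505906686 F [-1.2418 -0.3227  7.0417] open 0.00030537638188754925 xang -171.1040352028898 z [ 0.0005  0.0001 -1.    ] q [ 0.1561  0.6262  1.7699 -0.      0.745  -1.5699]
travel [ 0.0004 -0.0001  0.0011]
```

Force is rising near the expected 50 mm. I push a bit more to make sure the button seats.

Request:
drive_tool(
  targets=[
    {"travel": [0, 0, 0.0005], "spin": 0, "jaw": 1},
    {"travel": [0, 0, 0.001], "spin": 0, "jaw": 1},
    {"travel": [0, 0, 0.0015], "spin": 0, "jaw": 1},
    {"travel": [0, 0, 0.0015], "spin": 0, "jaw": 1},
  ],
)

```text
clock: 7.9
tcp_pos: [0.5931, 0.1054, 0.0639]
tool_rot: [-0.078, 0.997, 0.0, 0.0]
contact_force: [-4.6, -0.6, 17.6]
opening: 0.0007
finger_force: 9.1
```

Hard stop at 49.9 mm with 17.6 N, so the button is home. Now I lift and go behind the cover.

Request:
drive_tool(
  targets=[
    {"travel": [0, 0, -0.02], "spin": 0, "jaw": 1},
    {"travel": [0, 0, -0.06], "spin": 0, "jaw": 1},
    {"travel": [0, 0, -0.1], "spin": 0, "jaw": 1},
    {"travel": [0, 0, -0.14], "spin": 0, "jaw": 1},
    {"travel": [0, 0, -0.17], "spin": 0, "jaw": 1},
    {"travel": [0, 0, -0.19], "spin": 0, "jaw": 1},
    {"travel": [0.0, 0, -0.19], "spin": 0, "jaw": 1},
    {"travel": [0.03, 0, -0.19], "spin": 0, "jaw": 1},
    {"travel": [0.06, 0, -0.19], "spin": 0, "jaw": 1},
    {"travel": [0.08, 0, -0.19], "spin": 0, "jaw": 1},
    {"travel": [0.092, 0, -0.19], "spin": 0, "jaw": 1},
    {"travel": [0.092, 0, -0.19], "spin": 0, "jaw": 1},
  ],
)

```text
clock: 8.9
tcp_pos: [0.4992, 0.0907, 0.2511]
tool_rot: [-0.078, 0.997, -0.0, -0.001]
contact_force: [0.1, 1.4, 0.4]
opening: 0.0004
finger_force: 0.0
```

Run:
```python
from go import *
to(-.058,0,.15)
p,d=imaging.camera("scene"); cv2.imwrite("pics/s3.png",cv2.resize(p[120:320,200:470],None,fx=2.9,fy=2.9))
p,d=imaging.camera("top")
P=np.array([np.r_[(X[:2]-C)@e,(X[:2]-C)@f,X[2]] for v in range(195,300,2) for u in range(235,330,2) if d[v,u]>0 for X in [atd("top",(u,v),d)]])
m=abs(P[:,0]-.026)<.012; m&=(abs(P[:,1])<.012)
print("button z",np.percentile(P[m,2],[10,50,90]))
w=(P[:,2]>.045)&(P[:,2]<.056)&(abs(P[:,1])<.02); print("btn c",P[w].mean(0),w.sum())
r=pinpoint("top","button_top"); print([(q["p"],(atz("top",q["xy"],.05)[:2]-C)@e,(atz("top",q["xy"],.05)[:2]-C)@f) for q in r[:1]])
```

```text
t 8.9 tcp [0.4992 0.0907 0.2511] box xy -0.06048823619788633 6.015807937155051e-05 tip z 0.23709587130656595 F [0.1329 1.3549 0.4062] open 0.000430325407844737 xang -171.1070460016933 z [-0.0029 -0.0004 -1.    ] q [ 0.1563  0.2333  1.8715  0.      1.0398 -1.5698]
travel [-0.0027 -0.0001  0.0871]Traceback (most recent call last):
  File "<stdin>", line 7, in <module>
    return _quantile_unchecked(
        a, q, axis, out, overwrite_input, method, keepdims, weights)
    return _ureduce(a,
                    func=_quantile_ureduce_func,
    ...<5 lines>...
                    overwrite_input=overwrite_input,
                    method=method)
    r = func(a, **kwargs)
    result = _quantile(arr,
                       quantiles=q,
    ...<2 lines>...
                       out=out,
                       weights=wgt)
    slices_having_nans = np.isnan(arr[-1, ...])
                                  ~~~^^^^^^^^^
IndexError: index -1 is out of bounds for axis 0 with size 0
```

View pics/s3.png

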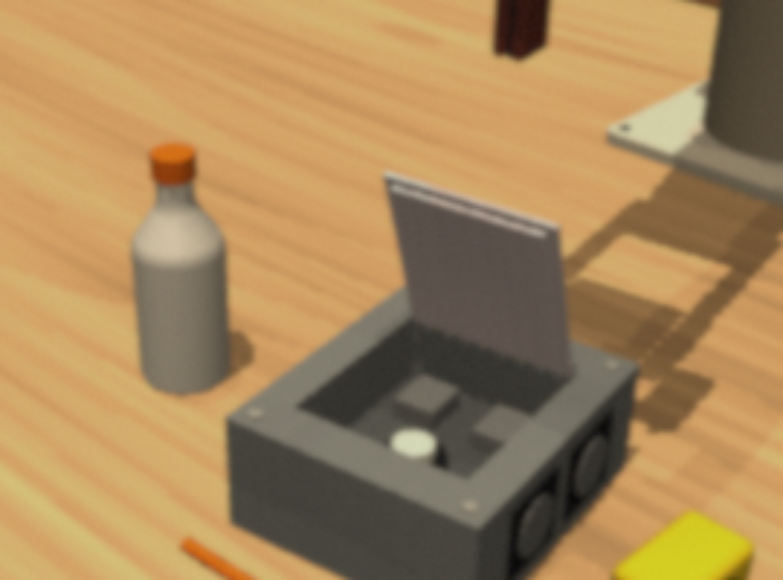

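The button sits lower than before and the cover is still open, with the arm clear. I descend behind the cover and then sweep it shut along its arc.

Request:
drive_tool(
  targets=[
    {"travel": [0, 0, 0.03], "spin": 0, "jaw": 1},
    {"travel": [0, 0, 0.06], "spin": 0, "jaw": 1},
    {"travel": [0, 0, 0.08], "spin": 0, "jaw": 1},
    {"travel": [0, 0, 0.088], "spin": 0, "jaw": 1},
    {"travel": [0, 0, 0.088], "spin": 0, "jaw": 1},
    {"travel": [0, 0, 0.088], "spin": 0, "jaw": 1},
  ],
)

```text
clock: 9.5
tcp_pos: [0.5028, 0.0912, 0.1642]
tool_rot: [-0.077, 0.997, 0.0, 0.0]
contact_force: [0.8, 0.7, 0.4]
opening: 0.0005
finger_force: 0.0
```

```bash
python3 go.py -.038 0 .1507
```

```text
t 9.5 tcp [0.5028 0.0912 0.1642] box xy -0.05690188774948537 2.7131845352923985e-05 tip z 0.1502427616719918 F [0.8361 0.7107 0.3892] open 0.0004981624650915314 xang -171.11247553948616 z [ 0.  0. -1.] q [ 0.1562  0.3611  1.9338  0.      0.8466 -1.5697]
travel [-0.0189 -0.     -0.0005]
```

Request:
drive_tool(
  targets=[
    {"travel": [-0.008, 0, 0], "spin": 0, "jaw": 1},
    {"travel": [-0.014, 0, 0], "spin": 0, "jaw": 1},
    {"travel": [-0.019, 0, 0], "spin": 0, "jaw": 1},
    {"travel": [-0.025, 0, 0.002], "spin": 0, "jaw": 1},
    {"travel": [-0.031, 0, 0.004], "spin": 0, "jaw": 1},
    {"travel": [-0.037, 0, 0.007], "spin": 0, "jaw": 1},
    {"travel": [-0.043, 0, 0.01], "spin": 0, "jaw": 1},
    {"travel": [-0.048, 0, 0.013], "spin": 0, "jaw": 1},
    {"travel": [-0.053, 0, 0.017], "spin": 0, "jaw": 1},
    {"travel": [-0.058, 0, 0.022], "spin": 0, "jaw": 1},
    {"travel": [-0.063, 0, 0.026], "spin": 0, "jaw": 1},
  ],
)

```text
clock: 10.42
tcp_pos: [0.5628, 0.1006, 0.1368]
tool_rot: [-0.078, 0.997, -0.0, -0.002]
contact_force: [-7.6, -2.3, 1.6]
opening: 0.0001
finger_force: 2.6
```

```bash
python3 go.py .0233 0 .1022
```

```text
t 10.4167 tcp [0.5628 0.1006 0.1368] box xy 0.0038464732490309365 3.739424605121875e-05 tip z 0.12283363131912008 F [-7.6481 -2.2912  1.5545] open 0.00014248073389894114 xang -171.1061097000788 z [-0.0039 -0.0006 -1.    ] q [ 0.1561  0.4812  1.8131 -0.      0.8513 -1.5699]
travel [-0.0195 -0.      0.0206]
```

Request:
drive_tool(
  targets=[
    {"travel": [-0.005, 0, 0.005], "spin": 0, "jaw": 1},
    {"travel": [-0.009, 0, 0.01], "spin": 0, "jaw": 1},
    {"travel": [-0.013, 0, 0.016], "spin": 0, "jaw": 1},
    {"travel": [-0.017, 0, 0.022], "spin": 0, "jaw": 1},
    {"travel": [-0.021, 0, 0.029], "spin": 0, "jaw": 1},
    {"travel": [-0.024, 0, 0.035], "spin": 0, "jaw": 1},
    {"travel": [-0.027, 0, 0.04], "spin": 0, "jaw": 1},
    {"travel": [-0.029, 0, 0.044], "spin": 0, "jaw": 1},
    {"travel": [-0.031, 0, 0.048], "spin": 0, "jaw": 1},
    {"travel": [-0.032, 0, 0.052], "spin": 0, "jaw": 1},
    {"travel": [-0.032, 0, 0.055], "spin": 0, "jaw": 1},
    {"travel": [-0.032, 0, 0.056], "spin": 0, "jaw": 1},
  ],
)

```text
clock: 11.42
tcp_pos: [0.5961, 0.1058, 0.0819]
tool_rot: [-0.078, 0.997, 0.0, 0.0]
contact_force: [-3.3, -0.8, 6.0]
opening: 0.0005
finger_force: 2.6
```

```bash
python3 go.py .037 0 .0645
```

```text
t 11.4167 tcp [0.5961 0.1058 0.0819] box xy 0.03750820401179064 5.398521691797622e-06 tip z 0.06788770057302225 F [-3.2602 -0.8315  6.0467] open 0.0005132239423984788 xang -171.1074413529463 z [ 0.0006  0.0001 -1.    ] q [ 0.156   0.6019  1.7589 -0.0001  0.7802 -1.5699]
travel [ 0.0005 -0.      0.0034]
```

Request:
drive_tool(
  targets=[
    {"travel": [0, 0, 0.001], "spin": 0, "jaw": 1},
    {"travel": [0, 0, 0.002], "spin": 0, "jaw": 1},
    {"travel": [0, 0, 0.003], "spin": 0, "jaw": 1},
    {"travel": [0, 0, 0.0035], "spin": 0, "jaw": 1},
    {"travel": [0, 0, 0.0035], "spin": 0, "jaw": 1},
    {"travel": [0, 0, 0.0035], "spin": 0, "jaw": 1},
  ],
)

```text
clock: 11.92
tcp_pos: [0.596, 0.1058, 0.0789]
tool_rot: [-0.078, 0.997, 0.0, 0.0]
contact_force: [-4.0, -0.2, 5.3]
opening: 0.0005
finger_force: 2.5
```

Request:
drive_tool(
  targets=[
    {"travel": [0, 0, 0.0005], "spin": 0, "jaw": 1},
    {"travel": [0, 0, 0.0005], "spin": 0, "jaw": 1},
    {"travel": [0, 0, 0.0005], "spin": 0, "jaw": 1},
  ],
)

```text
clock: 12.17
tcp_pos: [0.596, 0.1058, 0.0787]
tool_rot: [-0.078, 0.997, 0.0, 0.0]
contact_force: [-4.8, -1.1, 7.7]
opening: 0.0003
finger_force: 4.0
```

Request:
drive_tool(
  targets=[
    {"travel": [0, 0, -0.003], "spin": 0, "jaw": 1},
    {"travel": [0, 0, -0.008], "spin": 0, "jaw": 1},
    {"travel": [0, 0, -0.02], "spin": 0, "jaw": 1},
    {"travel": [0, 0, -0.06], "spin": 0, "jaw": 1},
    {"travel": [0, 0, -0.1], "spin": 0, "jaw": 1},
    {"travel": [0, 0, -0.14], "spin": 0, "jaw": 1},
    {"travel": [0, 0, -0.17], "spin": 0, "jaw": 1},
    {"travel": [0, 0, -0.18], "spin": 0, "jaw": 1},
    {"travel": [0, 0, -0.18], "spin": 0, "jaw": 1},
    {"travel": [0, 0, -0.18], "spin": 0, "jaw": 1},
    {"travel": [0, 0, -0.18], "spin": 0, "jaw": 1},
    {"travel": [0, 0, -0.18], "spin": 0, "jaw": 1},
  ],
)

```text
clock: 13.17
tcp_pos: [0.5945, 0.1056, 0.2559]
tool_rot: [-0.078, 0.997, -0.0, -0.002]
contact_force: [0.2, 0.1, -0.7]
opening: 0.0005
finger_force: 0.0
```

Request:
drive_tool(
  targets=[
    {"travel": [0, 0, 0], "spin": 0, "jaw": 1},
    {"travel": [0, 0, 0], "spin": 0, "jaw": 1},
    {"travel": [0, 0, 0], "spin": 0, "jaw": 1},
    {"travel": [0, 0, 0], "spin": 0, "jaw": 1},
    {"travel": [0, 0, 0], "spin": 0, "jaw": 1},
    {"travel": [0, 0, 0], "spin": 0, "jaw": 1},
    {"travel": [0, 0, 0], "spin": 0, "jaw": 1},
    {"travel": [0, 0, 0], "spin": 0, "jaw": 1},
  ],
)

```text
clock: 13.83
tcp_pos: [0.5956, 0.1058, 0.2582]
tool_rot: [-0.078, 0.997, 0.0, 0.0]
contact_force: [-0.7, -0.7, 0.4]
opening: 0.0002
finger_force: 0.0
```

Run:
```python
from go import *
rep()
p,d=imaging.camera("scene"); cv2.imwrite("pics/s4.png",cv2.resize(p[140:340,200:470],None,fx=2.9,fy=2.9))
```

```text
t 13.8333 tcp [0.5956 0.1058 0.2582] box xy 0.03709106830593728 3.477667422143135e-05 tip z 0.24424999319428742 F [-0.6583 -0.7149  0.3734] open 0.00021075078212280971 xang -171.1098885710923 z [ 0.0001  0.     -1.    ] q [ 0.1561  0.3703  1.6573  0.      1.1139 -1.5699]
```

View pics/s4.png

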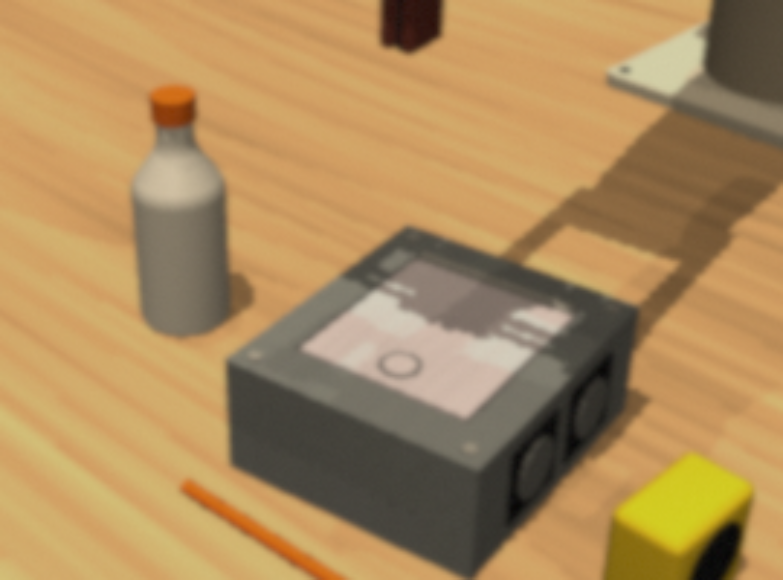

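The cover is flush and latched (mark at (400,364)), the bystanders haven't moved, and the arm is clear of everything.

```bash
python3 -c "
from station import env; print(env.finish_job())"
```

```text
the job is handed in; nothing more can be done
None
```

The job is handed in at about 14 s: the cover popped open, the reset button was pushed to its hard stop, and the cover is latched flush again, with the arm clear and the other items untouched.

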